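# Reset a kiln over-temperature limiter with a stylus

## Task

The kiln's limiter has tripped: turn the knob on its dial anticlockwise until the peak pointer is back at its zero stop. Then take the stylus from its stand, reach it upright through the round opening, push the recessed button there fully down without forcing it, and finish while still holding the button down with the stylus in the gripper. Leave the button behind the square opening and everything else on the bench alone.

Things in the scene. Friction and masses are not known exactly. Their poses are not given: they have to be found in the camera images.
- limiter: Kiln limiter: a low fixed console, 100 (x) x 180 (y) x 60 mm high (plinth 3 mm wider), grey case with a flat level aluminium top; origin at the centre of its underside, z up. Its long side lies along its own y. On top: the round white dial with the knob (centre at own x 0, y +45 mm), the round opening (x 0, y -25 mm) and the square opening (x 0, y -64 mm).
- reset_opening (a point): Centre of the round opening, at the level of the console's top face, 60 mm above the bench. The hole is 12 mm across through a 6 mm plate, with a small chamfer. 15 mm below this point lies the top of the recessed reset button, 17 mm wide, which moves straight down.
- test_opening (a point): Centre of the square opening (12 x 12 mm) in the top face, with a like button 15 mm below: the alarm test button. Not to be pressed.
- knob_grip (a point): Point on the dial knob's axis at the height to grip, 27 mm above the console's top. The knob is a black upright bar 40 mm long, 12 mm wide, from 6 to 34 mm above the top, on a 36 mm round skirt. The point's x axis points along the bar toward the pointer end, its y across the bar, z up. The bar can be gripped across its 12 mm.
- peak_knob (a joint): Angle of the knob and its peak pointer, rad: 0 at the zero stop (solid; a small steel pin on the dial, where the pointer aims toward own -x and -y of the limiter, 30 degrees off its -x), growing clockwise seen from above, so it is turned back anticlockwise. Starts at 0.7 to 1.4. Light friction (0.04 N m); stays where it is left.
- reset_button (a joint): Travel of the recessed reset button, m: 0 up, 0.006 fully down. Springs back when let go; about 2 N to start and 4.5 N fully down.
- test_button (a joint): Travel of the alarm test button behind the square opening, m: 0 up. Must stay up.
- stylus: Loose upright stylus, 117 mm long, 50 g, round: steel pin 6 mm thick from the tip (0) to 45 mm, brass collar 18 mm wide from 45 to 49 mm, wooden handle 13 mm thick from 49 to 117 mm. Origin at the tip of the pin, own z along it toward the handle. Stands in its stand with the collar resting on the stand's top.
- stylus_grip (a point): Point on the stylus axis in its handle, 87 mm above the pin's tip: a good place to grip.
- stand: Fixed wooden block 62 x 62 x 55 mm with a hole 8 mm wide and 50 mm deep in the middle of its top; origin at the centre of its underside. Holds the stylus, whose tip hangs 10 mm above the bench. A fixed stack of tiles, 49 mm high, stands to its left.
- water_pot: Bystander: speckled white plastic pot, 74 mm wide, 64 mm high; origin under its centre. Leave it alone.
- pencil: Bystander: pencil lying between two tile stacks, 123 mm long; origin under its middle. Leave it alone.
- scissors: Bystander: scissors lying flat, 199 mm long; origin under their middle. Leave them alone.
- flat_brush: Bystander: wooden paint brush lying flat, 240 mm long, behind the tile stacks; origin under its middle. Leave it alone.
- bench_lamp: Fixed desk lamp behind the limiter, an obstacle: foot 180 mm wide and 26 mm high round a post 120 mm to the robot's right (world -y) of the origin; from the post an arm at 285 to 400 mm height carries the shade to the left. The shade fills world x from -70 to +82 mm and y from +38 to +208 mm off the origin, 281 to 409 mm above the bench: keep the wrist on the robot's side of it.
- mug: Bystander: white mug, 92 x 123 x 95 mm, behind the tile stacks; origin under it. Leave it alone.
- tape_roll: Bystander: roll of masking tape lying flat, 98 mm wide, 25 mm high; origin under its centre. Leave it alone.
- stamp: Bystander: wooden stamping block with a turned knob, 62 x 62 x 64 mm; origin under its centre. Leave it alone.
- blue_jar: Bystander: blue pigment jar with a black lid, 48 mm wide, 58 mm high; origin under its centre. Leave it alone.

How it is judged:
By the outcome, as a careful person would: the job done as asked, in the order asked, and still so for the second after the job is handed in, while the arm keeps its last pose, push and grip.
It also fails if it takes over 58 s, if anything falls off the work surface, if the arm or the gripper's body presses on something with over 40 N, if the wrist force passes 120 N, or if a joint passes its speed limit or range.

## Robot

A 6-joint arm with a two-finger parallel gripper is mounted at the origin on a cart in front of the work surface, level with it; the furniture and walls round the work are solid. World frame = base frame: x ahead of the robot, y to its left, z up, the work surface at z = 0. Lengths are in m, angles in rad, forces in N, time in s.
With the tool pointing down it reaches from about 0.425 to 0.95 m from the base axis. Payload 3.5 kg.
Tool frame: the origin (TCP) lies midway between the tips of the shut fingers; the grasp point (between the pads) lies 19 mm behind it; z points along the fingers, y is the line along which they close (so a half turn about z gives the same grasp; the last joint's range is limited). The gripper opens to 85 mm and grips with 20 to 120 N. Pads are 22 mm wide; open, the fingers measure 114 mm over their backs; the gripper's body (76 mm by 85 mm) begins 54 mm behind the grasp point. The pads swing forward as they close: fully open they stand 13 mm farther back than shut.
Start: joints at [1.067, 0.286, 1.577, -0, 1.279, -0.15], TCP at [0.234, 0.633, 0.231] pointing down, gripper open.
Joint ranges: [-2.77, 2.77], [-0.9, 2.22], [0.21, 2.48], [-1.53, 4.67], [0.24, 2.81], [-2.84, 2.84]. Speed limits (rad/s): [2.79, 2.79, 3.14, 3.14, 3.14, 3.14].

## Interface

Orientations are given as a 3x3 rotation matrix whose columns are the frame's x, y, z axes.
In Python, from rig import r, imaging, close_job gives the robot as it stands. The module is installed in compiled form; this text tells all that it offers.
- The arm moves only by the tool send_rows, never from a script. Its arguments are lists of equal length, an entry for each row: "jaw": the finger opening in cm, from 0 to 8.54; "xyz": the shift along the tool's x, y, z in cm, a list of three; "yaw": the turn about the tool's z in rad. A call has exactly 10 rows; each row shifts and turns the commanded pose from where the row before left it, along the tool's axes as they then stand; what a row does not reach is not made up. A row lasts 1/10 s, in which the tool goes at most 50 mm and 8.59 degrees, less where a joint would pass 70% of its speed; a pose out of reach is approached as far as the arm can. A call with a gripper value outside its range is refused whole. The fingers move at their own pace and stop on an object; "newtons" is the grip in N (left out, the last holds). Time passes only in rows, so rows that do not move let the fingers close, or fill a call up. It gives the time, the measured TCP pose, the force, the opening and the grip force at its end, in the units of the state.
- r.sense(): the state, without advancing time (a new reading comes with each control period).
- imaging.snapshot(name): name is "side" or "top" or "wrist"; returns (picture, depth): 384x512x3 uint8, red, green, blue; 384x512 float32, m along the optical axis (not along the pixel's ray), 0 where there is no reading.
- imaging.camera_model(name): a dict with "fx", "fy", "cx", "cy" (pixels), "k1" (the pictures are not rectified: a ray, as slopes to the right and down, at radius r is drawn at 1 + k1 r^2 times it, then the intrinsics apply), "extrinsics" (4x4, takes a point from camera to world coordinates). Camera axes: x right, y down, z forward; pixel columns grow to the right and rows downward; lengths in m; the calibration is good to about 2 mm. A picture is of the moment at which its call begins: read the wrist's pose just before it. camera_model takes no time and is no camera call; for the wrist camera it gives the pose at the moment of the call.
- close_job(): hands the job in; it is judged then, once.
The state is a dict: "time_s": time; "qpos": joint angles; "qvel": joint speeds; "joint_torque": joint torques, N m; "position": TCP position; "orientation": TCP orientation; "force": force on the tool from outside, world axes, zero at the start; "torque": the same for the moment, N m; "width": opening from 0.0 (shut) to 1.0 (fully open); "grip_force": force on a finger pad.
Only numpy, scipy, OpenCV 4.12 (cv2) and the standard library are available. Lean on these libraries where they do the work, as an engineer would, in place of code of your own. Each camera call takes 0.05 s, during which the arm holds its last target. There are 200 camera calls.

## Working session

There is one attempt and no reset: what is moved stays moved. The work goes in short steps, Python scripts to look and compute and a tool call to move; the robot and the scene stay as the last step left them, time stands still between calls to the robot, and variables do not carry over. Pictures are saved under pics/ and viewed, at most 10 in all, crops included, and the job is handed in when it is done.

Besides the shell and the picture viewer there is one more tool, called after ">>>" as name([rows], argument=value, ...), one row to a line, values as JSON. send_rows: Moves the arm, as the interface text tells. Its arguments: {"type":"object","properties":{"jaw":{"type":"array"},"xyz":{"type":"array"},"yaw":{"type":"array"},"newtons":{"type":"number"}},"required":["jaw","xyz","yaw"]}

```bash
mkdir -p pics
cat > h.py <<'E'
import numpy as np,cv2
from rig import r,imaging,close_job
def snap(n):
    m=imaging.camera_model(n); p,d=imaging.snapshot(n); return p,d,m
def ray(m,u,v):
    x=(u-m['cx'])/m['fx'];y=(v-m['cy'])/m['fy'];a,b=x,y
    for _ in range(20):
        k=1+m['k1']*(a*a+b*b);a,b=x/k,y/k
    return np.array([a,b,1.])
def onplane(m,u,v,z):
    E=np.array(m['extrinsics']);d=E[:3,:3]@ray(m,u,v);o=E[:3,3]
    return o+d*(z-o[2])/d[2]
def pt(m,d,u,v):
    E=np.array(m['extrinsics']);return E[:3,:3]@(ray(m,u,v)*d[int(v),int(u)])+E[:3,3]
def save(n,p): cv2.imwrite('pics/'+n+'.png',p[:,:,::-1])
E
python3 - <<'E'
from h import *
for n in('top','side'):
    p,d,m=snap(n);save(n+'0',p);np.savez('pics/'+n+'0.npz',p=p,d=d,**{k:np.array(v) for k,v in m.items()});print(n,{k:np.round(v,3).tolist() for k,v in m.items()})
s=r.sense();print(s)
E
```

```text
top {'fx': 450.667, 'fy': 450.667, 'cx': 251.997, 'cy': 185.042, 'k1': 0.032, 'extrinsics': [[-0.07, -0.973, 0.22, 0.168], [-0.998, 0.07, -0.01, -0.076], [-0.006, -0.22, -0.975, 1.771], [0.0, 0.0, 0.0, 1.0]]}
side {'fx': 446.858, 'fy': 446.858, 'cx': 258.792, 'cy': 189.492, 'k1': 0.014, 'extrinsics': [[0.838, -0.355, 0.415, -0.201], [-0.546, -0.557, 0.626, -1.213], [0.009, -0.751, -0.66, 1.297], [0.0, 0.0, 0.0, 1.0]]}
{'time_s': 0.1, 'qpos': array([ 1.06699985e+00,  2.87100127e-01,  1.57805313e+00,  2.34046428e-06,
        1.27861927e+00, -1.49997972e-01]), 'qvel': array([-0.00029142, -0.00185061, -0.00121608, -0.00110205, -0.00035362,
       -0.00065686]), 'joint_torque': array([ 1.39588472e-03, -4.07304275e+01, -2.93696380e+01, -8.39597533e-05,
        3.49197944e-03,  5.64717723e-06]), 'position': array([0.23353665, 0.63266557, 0.23005794]), 'orientation': array([[-9.38063031e-01,  3.46463040e-01, -1.05430349e-03],
       [ 3.46464489e-01,  9.38061148e-01, -1.90795277e-03],
       [ 3.27966025e-04, -2.15505868e-03, -9.99997624e-01]]), 'force': array([-0.78674945, -0.2556096 , -0.26848963]), 'torque': array([-0.00762605, -0.03533153,  0.02888753]), 'grip_force': 0.0, 'width': 0.9983993602952319}
```

View pics/top0.png

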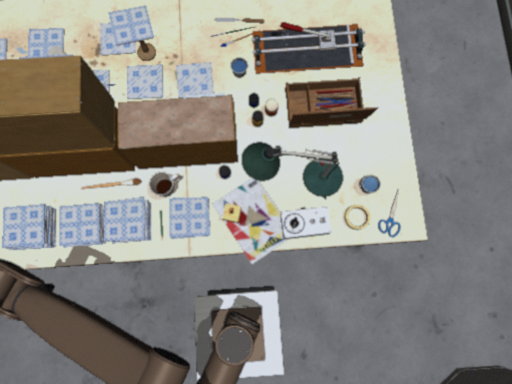

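View pics/side0.png

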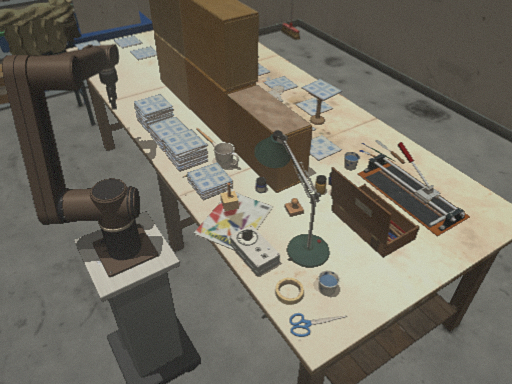

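The top view shows the limiter near (306,222), with its dial at (294,223). The stand with the stylus is near (232,213), and the lamp is at (262,160) to (322,178). I'll zoom in on these.

Run:
```python
from h import *
a=np.load('pics/top0.npz');b=np.load('pics/side0.npz')
A=cv2.resize(a['p'][185:260,205:345],None,fx=5.5,fy=5.5,interpolation=cv2.INTER_CUBIC)[:, :770]
B=cv2.resize(b['p'][180:280,195:300],None,fx=3.2,fy=3.2,interpolation=cv2.INTER_CUBIC)
B=cv2.resize(b['p'][180:278,190:298],None,fx=1.85,fy=1.85,interpolation=cv2.INTER_CUBIC)
C=np.zeros((600,800,3),np.uint8);C[:A.shape[0],:A.shape[1]]=A;C[415:415+B.shape[0],:B.shape[1]]=B[:185]
save('crop0',C)
for u,v in((232,213),(225,214),(238,213),(294,223),(307,230),(320,216),(327,221),(332,240),(262,160)): print(u,v,np.round(pt(a,a['d'],u,v),3))
m=a
# limiter top: points with height ~60mm
p=[]
for v in range(200,245):
  for u in range(270,340):
    q=pt(a,a['d'],u,v)
    if .05<q[2]<.07:p.append(q[:2])
p=np.array(p);print(len(p),cv2.minAreaRect((p*1000).astype(np.float32)))
```

```text
232 213 [ 0.451 -0.008  0.054]
225 214 [0.45  0.019 0.051]
238 213 [ 0.449 -0.032  0.057]
294 223 [ 0.39  -0.239  0.096]
307 230 [ 0.365 -0.289  0.062]
320 216 [ 0.415 -0.344  0.06 ]
327 221 [ 0.394 -0.369  0.057]
332 240 [ 0.327 -0.391 -0.007]
262 160 [ 0.56  -0.127  0.387]
1154 ((395.6933288574219, -288.679931640625), (101.367431640625, 181.2935333251953), 2.544609546661377)
```

View pics/crop0.png

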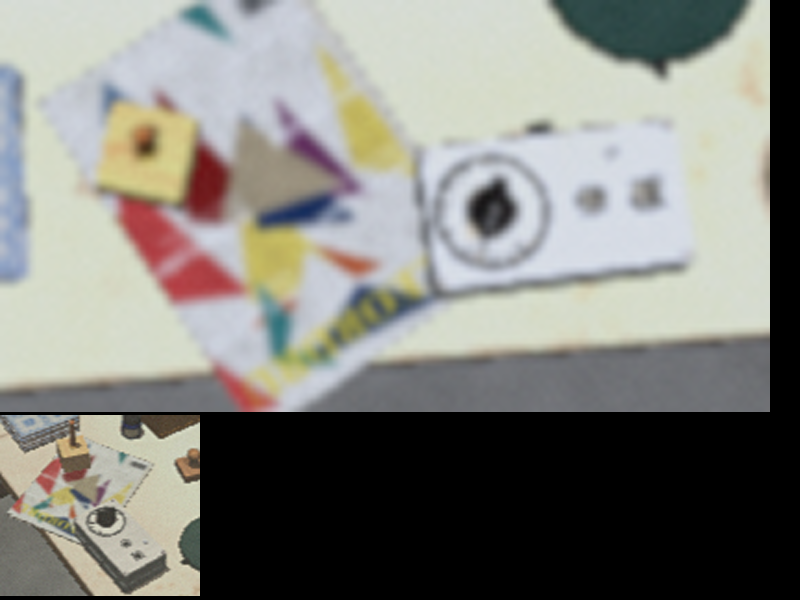

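```bash
cat >> h.py <<'E'
def shift(x,y,z,yawdeg=None):
    """tool-frame shift (cm) to world target, and turn (rad) to bring tool y to yawdeg (after the shift)"""
    s=r.sense();R=s['orientation'];p=s['position'];a=np.degrees(np.arctan2(R[1,1],R[0,1]))
    print('t',s['time_s'],'pos',p.round(4),'ydir',a.round(2),'q1,6',s['qpos'][[0,5]].round(3),'shift cm',(100*R.T@(np.array([x,y,z])-p)).round(2),
      'turn',None if yawdeg is None else np.round(np.radians(a-yawdeg),3),'F',s['force'].round(2),'w',s['width'].round(3),'g',np.round(s['grip_force'],1))
E
python3 - <<'E'
from h import *
a=np.load('pics/top0.npz')
P=np.array([pt(a,a['d'],u,v) for v in range(135,200) for u in range(235,345)])
s=P[(P[:,2]>.26)];print('lamp hi',s.min(0),s.max(0))
sh=s[s[:,1]>-.24];print('shade',sh.min(0),sh.max(0))
Q=[pt(a,a['d'],u,v) for v in range(195,235) for u in range(215,250)];Q=np.array(Q);Q=Q[(Q[:,2]>.045)&(Q[:,2]<.062)]
print('stand',len(Q),cv2.minAreaRect((Q[:,:2]*1000).astype(np.float32)))
E
```

```text
lamp hi [ 0.16826117 -0.3949936   0.2621023 ] [ 0.64808851 -0.05855761  1.77073934]
shade [ 0.16826117 -0.2398027   0.28412961] [ 0.64808851 -0.05855761  1.77073934]
stand 236 ((453.187744140625, -3.3674850463867188), (62.43040084838867, 62.77573013305664), 72.34294128417969)
```

>>> send_rows([
  [-2,-1.7,0],
  [-3.35,-2.85,0],
  [-3.35,-2.85,0],
  [-3.35,-2.85,0],
  [-3.35,-2.85,0],
  [-3.35,-2.85,0],
  [-3.35,-2.85,0],
  [-3.35,-2.85,0],
  [-3.35,-2.85,0],
  [-2,-1.7,0],
], jaw=[8.5,8.5,8.5,8.5,8.5,8.5,8.5,8.5,8.5,8.5], yaw=[0,0,0,0,0,0,0,0,0,0])

```text
time_s: 1.1
position: [0.4328, 0.2781, 0.2309]
orientation: [[-0.937, 0.348, -0.0], [0.348, 0.937, -0.001], [0.0, -0.001, -1.0]]
force: [0.1, 0.4, 0.4]
width: 0.993
grip_force: 0.0
```

Run:
```python
from h import *
s=r.sense();m=imaging.camera_model('wrist');E=np.array(m['extrinsics']);R=s['orientation']
print('cam in tool',(R.T@(E[:3,3]-s['position'])).round(3));print((R.T@E[:3,:3]).round(3), m['fx'],m['cx'],m['cy'],m['k1'])
shift(.44,.02,.22,-118)
shift(.39,-.244,.22,-118)
```

```text
cam in tool [ 0.076  0.    -0.143]
[[-0.001 -0.956 -0.293]
 [ 1.    -0.001  0.001]
 [-0.001 -0.293  0.956]] 278.01012569957186 253.40583584776994 188.031214308779 -0.059987860638266666Traceback (most recent call last):
  File "<stdin>", line 4, in <module>
  File "h.py", line 20, in shift
    'turn',None if yawdeg is None else np.round(np.radians(a-yawdeg),3),'F',s['force'].round(2),'w',s['width'].round(3),'g',np.round(s['grip_force'],1))
                                                                                                    ^^^^^^^^^^^^^^^^
AttributeError: 'float' object has no attribute 'round'
```

```bash
sed -i "s/s\['width'\].round(3)/np.round(s['width'],3)/" h.py
python3 - <<'E'
from h import *
shift(.44,.03,.23)
shift(.40,-.25,.23)
E
```

```text
t 1.1 pos [0.4328 0.2781 0.2309] ydir 69.61 q1,6 [ 0.374 -0.841] shift cm [ -9.32 -23.01   0.11] turn None F [0.08 0.41 0.37] w 0.993 g 0.0
t 1.1 pos [0.4328 0.2781 0.2309] ydir 69.61 q1,6 [ 0.374 -0.841] shift cm [-15.33 -50.65   0.13] turn None F [0.08 0.41 0.37] w 0.993 g 0.0
```

>>> send_rows([
  [-0.8,-2,0],
  [-1.4,-3.5,0],
  [-1.7,-4.2,0],
  [-1.7,-4.2,0],
  [-1.7,-4.2,0],
  [-1.2,-3,0],
  [-0.8,-1.9,0],
  [0,0,0],
  [0,0,0],
  [0,0,0],
], jaw=[8.5,8.5,8.5,8.5,8.5,8.5,8.5,8.5,8.5,8.5], yaw=[0,0,0,0,0,0,0,0,0,0])

```text
time_s: 2.1
position: [0.4393, 0.0335, 0.2311]
orientation: [[-0.938, 0.346, -0.001], [0.346, 0.938, 0.0], [0.001, 0.0, -1.0]]
force: [-0.4, 0.1, 0.3]
width: 0.995
grip_force: 0.0
```

Run:
```python
from h import *
p,d,m=snap('wrist');save('w1',p);np.savez('pics/w1.npz',p=p,d=d,**{k:np.array(v) for k,v in m.items()})
shift(.40,-.25,.23)
```

```text
t 2.15 pos [0.4394 0.0337 0.2311] ydir 69.81 q1,6 [-0.155 -1.373] shift cm [ -6.1  -27.98   0.1 ] turn None F [ 0.64 -0.99 -0.5 ] w 0.998 g 0.0
```

View pics/w1.png

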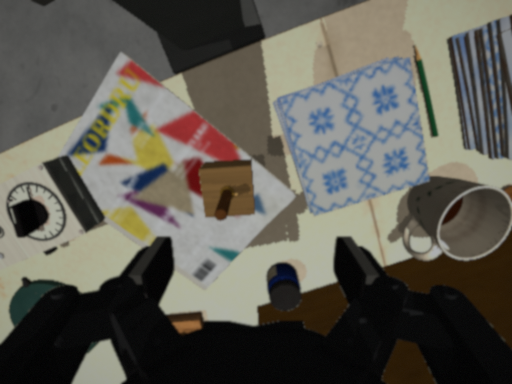

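The wrist view shows the stand at (227,190), with the stylus handle leaning through perspective to (230,195). The limiter dial is at the left edge, at (35,212). Next I'll move over the limiter.

>>> send_rows([
  [-0.4,-2,0],
  [-0.8,-3.5,0],
  [-1,-4.5,0],
  [-1,-4.5,0],
  [-1,-4.5,0],
  [-0.9,-4,0],
  [-0.6,-3,0],
  [-0.4,-2,0],
  [0,0,0],
  [0,0,0],
], jaw=[8.5,8.5,8.5,8.5,8.5,8.5,8.5,8.5,8.5,8.5], yaw=[0,0,0,0,0,0,0,0,0,0])

```text
time_s: 3.15
position: [0.4, -0.2503, 0.2311]
orientation: [[-0.938, 0.346, -0.0], [0.346, 0.938, 0.001], [0.001, 0.001, -1.0]]
force: [0.3, -0.3, 0.7]
width: 0.993
grip_force: 0.0
```

Run:
```python
from h import *
p,d,m=snap('wrist');save('w2',p);np.savez('pics/w2.npz',p=p,d=d,**{k:np.array(v) for k,v in m.items()})
shift(.394,-.244,.17)
# w1: stylus & stand
a=np.load('pics/w1.npz')
P=np.array([np.r_[pt(a,a['d'],u,v),u,v] for v in range(140,240) for u in range(180,280) if a['d'][v,u]>0])
S=P[(P[:,2]>.05)&(P[:,2]<.06)];print('stand top',len(S),cv2.minAreaRect((S[:,:2]*1000).astype(np.float32)),np.median(S[:,2]))
T=P[P[:,2]>.118];print('stylus top',len(T),T.mean(0).round(4),T[:,2].max())
T=P[(P[:,2]>.08)&(P[:,2]<.118)];print('stylus mid',len(T),T.mean(0).round(4))
```

```text
t 3.2 pos [ 0.4001 -0.2499  0.2311] ydir 69.8 q1,6 [-0.774 -1.993] shift cm [0.77 0.33 6.11] turn None F [-0.   -0.23 -0.63] w 0.997 g 0.0
stand top 2212 ((454.3754577636719, -5.682525634765625), (62.33448791503906, 63.06270980834961), 73.62970733642578) 0.05534668216879249
stylus top 152 [ 4.525000e-01 -4.500000e-03  1.256000e-01  2.207697e+02  2.129605e+02] 0.12846694701018727
stylus mid 148 [ 4.504000e-01 -2.500000e-03  9.990000e-02  2.244595e+02  2.013851e+02]
```

View pics/w2.png

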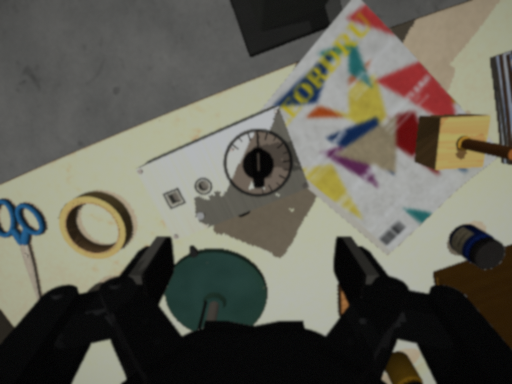

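The knob sits at (258,165), with its bar nearly vertical in the image. The round opening is at (203,186) and the square one at (174,198).

Run:
```python
from h import *
a=np.load('pics/w2.npz');p,d=a['p'],a['d']
P=np.array([np.r_[pt(a,d,u,v),u,v] for v in range(95,265) for u in range(130,330) if d[v,u]>0])
S=P[(P[:,2]>.055)&(P[:,2]<.065)];print('top',len(S),cv2.minAreaRect((S[:,:2]*1000).astype(np.float32)),np.median(S[:,2]))
K=P[(P[:,2]>.086)&(P[:,2]<.105)];print('knob',len(K),K[:,2].mean(),cv2.minAreaRect((K[:,:2]*1000).astype(np.float32)))
L=P[(P[:,2]>.067)&(P[:,2]<.105)];print(np.percentile(L[:,2],[5,50,95]))
for n,(u,v) in dict(round=(203,186),sq=(174,198),dial=(258,161)).items(): print(n,onplane(a,u,v,.06).round(4))
c=p[115:215,150:310];save('crop2',cv2.resize(c,None,fx=5,fy=5,interpolation=cv2.INTER_CUBIC))
```

```text
top 11625 ((395.5450439453125, -287.1953125), (100.64298248291016, 180.7567901611328), 2.647397518157959) 0.060505821688604244
knob 429 0.09370890701938547 ((393.26849365234375, -242.02467346191406), (11.948525428771973, 39.98756408691406), 71.64463806152344)
[0.06716831 0.09263735 0.09516011]
round [ 0.3965 -0.3119  0.06  ]
sq [ 0.3981 -0.3506  0.06  ]
dial [ 0.3909 -0.2408  0.06  ]
```

View pics/crop2.png

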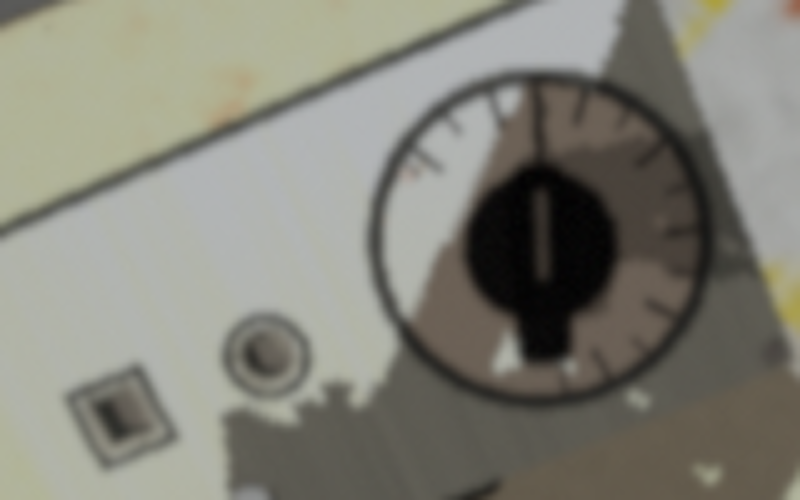

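>>> send_rows([
  [0.45,0.25,3],
  [0.45,0.25,3],
  [0,0,0],
  [0,0,0],
  [0,0,0],
  [0,0,0],
  [0,0,0],
  [0,0,0],
  [0,0,0],
  [0,0,0],
], jaw=[8.5,8.5,8.5,8.5,8.5,8.5,8.5,8.5,8.5,8.5], yaw=[0.1,0.148,0.148,0.148,0.148,0.148,0.148,0.148,0.148,0.148])

```text
time_s: 4.2
position: [0.3939, -0.2413, 0.1714]
orientation: [[0.217, 0.976, 0.0], [0.976, -0.217, 0.0], [0.0, 0.0, -1.0]]
force: [-0.2, -0.4, 0.4]
width: 0.993
grip_force: 0.0
```

>>> send_rows([
  [0,0,0],
  [0,0,0],
  [0,0,0],
  [0,0,0],
  [0,0,0],
  [0,0,0],
  [0,0,0],
  [0,0,0],
  [0,0,0],
  [0,0,0],
], jaw=[8.5,8.5,8.5,8.5,8.5,8.5,6,6,6,6], yaw=[0.148,0.148,0.148,0.148,0.148,0.148,0.148,0.148,0.148,0.148])

```text
time_s: 5.2
position: [0.3939, -0.2413, 0.1714]
orientation: [[0.992, -0.127, 0.0], [-0.127, -0.992, 0.0], [0.0, -0.0, -1.0]]
force: [-0.1, 0.6, -0.1]
width: 0.706
grip_force: 0.0
```

Run:
```python
from h import *
shift(.3934,-.2421,.068,-108.4)
```

```text
t 5.2 pos [ 0.3939 -0.2413  0.1714] ydir -97.32 q1,6 [-0.77   0.929] shift cm [-0.04  0.09 10.34] turn 0.193 F [-0.11  0.6  -0.09] w 0.706 g 0.0
```

>>> send_rows([
  [-0.02,0.05,0.5],
  [-0.02,0.04,1],
  [0,0,1.5],
  [0,0,1.6],
  [0,0,1.6],
  [0,0,1.5],
  [0,0,1.2],
  [0,0,0.8],
  [0,0,0.5],
  [0,0,0],
], jaw=[6,6,6,6,6,6,6,6,6,6], yaw=[0.1,0.093,0,0,0,0,0,0,0,0])

```text
time_s: 6.2
position: [0.3928, -0.2433, 0.0689]
orientation: [[0.95, -0.311, -0.001], [-0.311, -0.95, 0.001], [-0.001, -0.0, -1.0]]
force: [0.5, -0.7, 0.3]
width: 0.7
grip_force: 0.0
```

>>> send_rows([
  [0,0,0],
  [0,0,0],
  [0,0,0],
  [0,0,0],
  [0,0,0],
  [0,0,0],
  [0,0,0],
  [0,0,0],
  [0,0,0],
  [0,0,0],
], jaw=[3,2,1,0,0,0,0,0,0,0], yaw=[0,0,0,0,0,0,0,0,0,0], newtons=25)

```text
time_s: 7.2
position: [0.3936, -0.2427, 0.07]
orientation: [[0.95, -0.313, 0.002], [-0.313, -0.95, 0.003], [0.001, -0.003, -1.0]]
force: [1.8, 5.6, 3.5]
width: 0.131
grip_force: 30.1
```

Run:
```python
from h import *
shift(.3934,-.2421,.069,-57.4)
```

```text
t 7.2 pos [ 0.3936 -0.2427  0.07  ] ydir -108.25 q1,6 [-0.774  1.113] shift cm [-0.04 -0.05  0.1 ] turn -0.888 F [1.85 5.65 3.47] w 0.131 g 30.1
```

>>> send_rows([
  [0,0,0],
  [0,0,0],
  [0,0,0],
  [0,0,0],
  [0,0,0],
  [0,0,0],
  [0,0,0],
  [0,0,0],
  [0,0,0],
  [0,0,0],
], jaw=[0,0,0,0,0,0,0,0,0,0], yaw=[-0.05,-0.1,-0.1,-0.1,-0.1,-0.1,-0.1,-0.1,-0.06,-0.02])

```text
time_s: 8.2
position: [0.3937, -0.2427, 0.07]
orientation: [[0.871, 0.491, 0.002], [0.491, -0.871, 0.003], [0.003, -0.001, -1.0]]
force: [2.5, 5.2, 2.8]
width: 0.134
grip_force: 30.1
```

Run:
```python
from h import *
shift(.3934,-.2421,.069,-57.4);print(r.sense()['torque'])
```

```text
t 8.2 pos [ 0.3937 -0.2427  0.07  ] ydir -60.61 q1,6 [-0.774  0.281] shift cm [ 0.01 -0.07  0.1 ] turn -0.056 F [2.47 5.19 2.84] w 0.134 g 30.1
[ 0.77834035 -0.33287415 -0.02584026]
```

>>> send_rows([
  [0,0,0],
  [0,0,0],
  [0,0,0],
  [0,0,0],
  [0,0,0],
  [0,0,0],
  [0,0,0],
  [0,0,0],
  [0,0,0],
  [0,0,0],
], jaw=[0,0,0,0,0,0,0,0,0,0], yaw=[-0.015,-0.015,-0.015,-0.015,-0.015,-0.015,-0.01,0,0,0])

```text
time_s: 9.2
position: [0.3937, -0.2427, 0.0701]
orientation: [[0.821, 0.571, 0.002], [0.571, -0.821, 0.003], [0.004, -0.001, -1.0]]
force: [1.3, 5.2, 3.8]
width: 0.133
grip_force: 35.2
```

Run:
```python
from h import *
shift(.3934,-.2421,.069,-57.4);print(r.sense()['torque'])
```

```text
t 9.2 pos [ 0.3937 -0.2427  0.0701] ydir -55.19 q1,6 [-0.775  0.185] shift cm [ 0.01 -0.07  0.11] turn 0.039 F [1.32 5.19 3.77] w 0.133 g 35.2
[ 0.82034493 -0.2407258  -0.69850613]
```

>>> send_rows([
  [0,0,0],
  [0,0,0],
  [0,0,0],
  [0,0,0],
  [0,0,-0.5],
  [0,0,-1.5],
  [0,0,-2.5],
  [0,0,-2.5],
  [0,0,-2],
  [0,0,-1],
], jaw=[6,6,6,6,6,6,6,6,6,6], yaw=[0,0,0,0,0,0,0,0,0,0])

```text
time_s: 10.2
position: [0.3937, -0.2446, 0.1719]
orientation: [[0.818, 0.575, 0.003], [0.575, -0.818, -0.003], [0.001, 0.004, -1.0]]
force: [-0.3, -0.5, 0.3]
width: 0.706
grip_force: 0.0
```

Run:
```python
from h import *
p,d,m=snap('wrist');save('w3',p);np.savez('pics/w3.npz',p=p,d=d,**{k:np.array(v) for k,v in m.items()})
P=np.array([np.r_[pt(m,d,u,v),u,v] for v in range(0,300) for u in range(0,512) if d[v,u]>0])
P=P[(abs(P[:,0]-.3934)<.03)&(abs(P[:,1]+.242)<.03)]
K=P[(P[:,2]>.086)&(P[:,2]<.105)];print('knob',len(K),K[:,2].mean(),cv2.minAreaRect((K[:,:2]*1000).astype(np.float32)),K[:,3:].mean(0))
shift(.43,-.13,.17,-57)
```

```text
knob 642 0.09366110980169623 ((393.1007080078125, -242.0871124267578), (39.618743896484375, 11.957700729370117), 32.84665298461914) [251.17601246 192.93925234]
t 10.25 pos [ 0.3941 -0.2449  0.1727] ydir -54.89 q1,6 [-0.775  0.183] shift cm [ 9.55 -7.34  0.23] turn 0.037 F [ 1.07 -0.73 -0.25] w 0.697 g 0.0
```

View pics/w3.png

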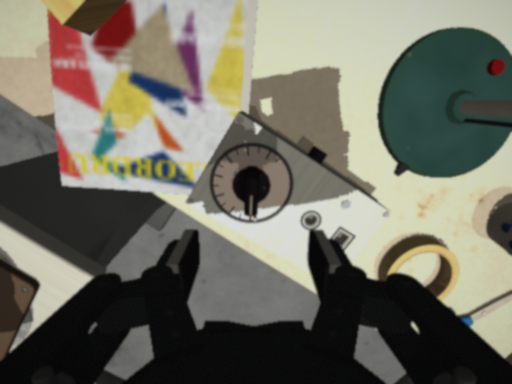

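The knob bar now measures 212.8°, against 212.65° expected at the zero stop. In the picture its pointer at (251,205) meets the pin. Next is the stylus.

>>> send_rows([
  [0,0,0],
  [0,0,0],
  [0,0,0],
  [0,0,0],
  [0,0,0],
  [0,0,0],
  [0,0,0],
  [2,0.35,0],
  [3.5,0.65,0],
  [3,0.6,0],
], jaw=[6,6,6,6,6,6,6,6,6,6], yaw=[-0.11,-0.142,-0.142,-0.142,-0.142,-0.142,-0.14,0,0,0])

```text
time_s: 11.25
position: [0.4081, -0.1575, 0.1681]
orientation: [[-0.001, 1.0, -0.002], [1.0, 0.001, 0.001], [0.001, -0.002, -1.0]]
force: [1.2, 0.7, -0.0]
width: 0.702
grip_force: 0.0
```

>>> send_rows([
  [3.5,0.6,0],
  [3.5,0.6,0],
  [3,0.6,0],
  [3,1.2,0],
  [1.5,0.8,0],
  [1,0.5,0],
  [0,0,0],
  [0,0,0],
  [0,0,0],
  [0,0,0],
], jaw=[6,6,6,6,6,6,6,6,6,6], yaw=[0,0,0,0,0,0,0,0,0,0])

```text
time_s: 12.25
position: [0.4512, -0.0044, 0.1692]
orientation: [[-0.001, 1.0, -0.0], [1.0, 0.001, -0.0], [-0.0, -0.0, -1.0]]
force: [0.6, -0.5, -0.9]
width: 0.706
grip_force: 0.0
```

Run:
```python
from h import *
p,d,m=snap('wrist');save('w4',p);np.savez('pics/w4.npz',p=p,d=d,**{k:np.array(v) for k,v in m.items()})
P=np.array([np.r_[pt(m,d,u,v),u,v] for v in range(0,384) for u in range(0,512) if d[v,u]>0])
P=P[(abs(P[:,0]-.4535)<.05)&(abs(P[:,1]+.005)<.05)]
for lo,hi in((.053,.058),(.07,.09),(.09,.11),(.11,.122),(.124,.13)):
    K=P[(P[:,2]>lo)&(P[:,2]<hi)]
    if len(K)>3: print(lo,len(K),K.mean(0).round(4),cv2.minAreaRect((K[:,:2]*1000).astype(np.float32)))
shift(.4535,-.005,.078,0)
```

```text
0.053 3348 [ 4.539000e-01 -1.900000e-03  5.530000e-02  2.569349e+02  1.818626e+02] ((454.04180908203125, -5.907871246337891), (62.71867752075195, 62.18973922729492), 73.62239837646484)
0.07 94 [ 4.538000e-01 -1.000000e-03  8.050000e-02  2.571915e+02  1.890532e+02] ((453.7904968261719, -2.6077892780303955), (12.883284568786621, 6.721170425415039), 2.4097437858581543)
0.09 117 [ 4.535000e-01 -9.000000e-04  1.002000e-01  2.571197e+02  1.961795e+02] ((453.59747314453125, -2.235743284225464), (12.55759334564209, 6.100093841552734), 5.408938407897949)
0.11 90 [ 4.538000e-01 -7.000000e-04  1.161000e-01  2.578000e+02  2.027444e+02] ((454.2670593261719, -1.7899765968322754), (5.386972427368164, 12.334639549255371), 85.3585433959961)
0.124 234 [ 4.538000e-01 -4.900000e-03  1.269000e-01  2.580513e+02  2.134316e+02] ((453.83770751953125, -5.516539573669434), (12.597945213317871, 11.575104713439941), 89.83645629882812)
t 12.3 pos [ 0.4513 -0.0043  0.1693] ydir 0.04 q1,6 [-0.235 -0.236] shift cm [-0.07  0.22  9.13] turn 0.001 F [-0.36 -0.41 -0.16] w 0.705 g 0.0
```

>>> send_rows([
  [-0.05,0.13,0.3],
  [-0.04,0.13,1],
  [0,0,1.5],
  [0,0,1.6],
  [0,0,1.5],
  [0,0,1.4],
  [0,0,1],
  [0,0,0.6],
  [0,0,0.2],
  [0,0,0],
], jaw=[6,6,6,6,6,6,6,6,6,6], yaw=[0,0,0,0,0,0,0,0,0,0])

```text
time_s: 13.3
position: [0.4541, -0.0046, 0.0783]
orientation: [[-0.002, 1.0, -0.0], [1.0, 0.002, -0.0], [-0.0, -0.0, -1.0]]
force: [1.1, -0.1, -0.7]
width: 0.702
grip_force: 0.0
```

>>> send_rows([
  [0,0,0],
  [0,0,0],
  [0,0,0],
  [0,0,0],
  [0,0,0],
  [0,0,0],
  [0,0,0],
  [0,0,0],
  [0,0,0],
  [0,0,0],
], jaw=[4,2.5,1.5,0.5,0,0,0,0,0,0], yaw=[0,0,0,0,0,0,0,0,0,0], newtons=45)

```text
time_s: 14.3
position: [0.4545, -0.0046, 0.0788]
orientation: [[-0.002, 1.0, 0.001], [1.0, 0.002, -0.0], [-0.0, 0.001, -1.0]]
force: [-0.5, -0.4, 5.4]
width: 0.14
grip_force: 43.8
```

Run:
```python
from h import *
shift(.4539,-.005,.16,0);print(r.sense()['orientation'].round(4))
```

```text
t 14.3 pos [ 0.4545 -0.0046  0.0788] ydir 0.11 q1,6 [-0.234 -0.236] shift cm [-0.04 -0.05 -8.12] turn 0.002 F [-0.49 -0.43  5.4 ] w 0.14 g 43.8
[[-1.9e-03  1.0e+00  1.0e-03]
 [ 1.0e+00  1.9e-03 -2.0e-04]
 [-2.0e-04  1.0e-03 -1.0e+00]]
```

>>> send_rows([
  [0,0,-0.3],
  [0,0,-0.8],
  [0,0,-1.2],
  [0,0,-1.5],
  [0,0,-1.7],
  [0,0,-1.7],
  [0,0,-1.5],
  [0,0,-1.2],
  [0,0,-0.6],
  [0,0,0],
], jaw=[0,0,0,0,0,0,0,0,0,0], yaw=[0,0,0,0,0,0,0,0,0,0])

```text
time_s: 15.3
position: [0.4543, -0.0046, 0.1843]
orientation: [[-0.002, 1.0, 0.001], [1.0, 0.002, -0.0], [-0.0, 0.001, -1.0]]
force: [0.9, -0.1, -1.0]
width: 0.141
grip_force: 44.1
```

>>> send_rows([
  [-1,-0.5,0],
  [-2,-1,0],
  [-3,-1,0],
  [-3.5,-0.6,0],
  [-3.5,-0.6,0],
  [-3.5,-0.6,0],
  [-3.5,-0.5,0],
  [-3.5,-0.4,0],
  [-3.2,-0.3,0],
  [-2,-0.2,0],
], jaw=[0,0,0,0,0,0,0,0,0,0], yaw=[0,0,0,0,0,0,0,0,0,0])

```text
time_s: 16.3
position: [0.396, -0.2937, 0.1821]
orientation: [[0.0, 1.0, -0.002], [1.0, -0.0, 0.001], [0.001, -0.002, -1.0]]
force: [0.2, 0.8, -0.8]
width: 0.138
grip_force: 44.1
```

Run:
```python
from h import *
shift(.3967,-.3122,.145,0);p,d,m=snap('top');save('t5',p)
```

```text
t 16.3 pos [ 0.396  -0.2937  0.1821] ydir -0.0 q1,6 [-0.844 -0.844] shift cm [-1.85  0.08  3.71] turn -0.0 F [ 0.17  0.78 -0.75] w 0.138 g 44.1
```

>>> send_rows([
  [-0.4,0.02,0],
  [-0.6,0.03,0],
  [-0.5,0.03,0],
  [-0.3,0,0],
  [-0.05,0,0.6],
  [0,0,1],
  [0,0,1],
  [0,0,1],
  [0,0,0.5],
  [0,0,0],
], jaw=[0,0,0,0,0,0,0,0,0,0], yaw=[0,0,0,0,0,0,0,0,0,0])

```text
time_s: 17.35
position: [0.3979, -0.3094, 0.1408]
orientation: [[-0.002, 1.0, -0.002], [1.0, 0.002, 0.002], [0.002, -0.002, -1.0]]
force: [-0.3, -0.4, 0.2]
width: 0.142
grip_force: 44.1
```

Run:
```python
from h import *
p,d,m=snap('wrist');save('w5',p);np.savez('pics/w5.npz',p=p,d=d,**{k:np.array(v) for k,v in m.items()})
shift(.3967,-.3122,.14,0)
p,d,m=snap('side');save('s5',p);np.savez('pics/s5.npz',p=p,d=d,**{k:np.array(v) for k,v in m.items()})
```

```text
t 17.4 pos [ 0.3982 -0.3099  0.1417] ydir 0.12 q1,6 [-0.863 -0.865] shift cm [-0.23 -0.15  0.17] turn 0.002 F [ 0.36 -0.75 -0.  ] w 0.137 g 44.1
```

View pics/w5.png

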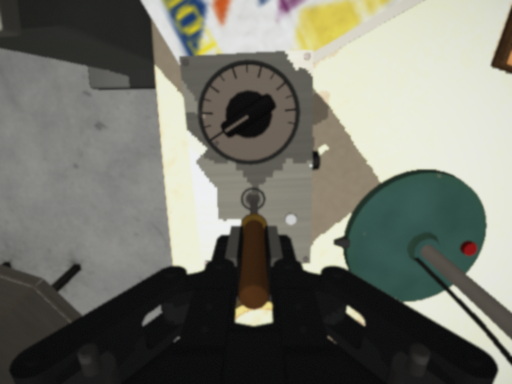

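Run:
```python
from h import *
a=np.load('pics/w5.npz');b=np.load('pics/s5.npz')
def proj(m,X):
    E=np.linalg.inv(m['extrinsics']);q=E[:3,:3]@X+E[:3,3];x,y=q[0]/q[2],q[1]/q[2];k=1+m['k1']*(x*x+y*y);return np.array([m['fx']*x*k+m['cx'],m['fy']*y*k+m['cy']])
H=np.array([.3967,-.3122,.06]);print(proj(a,H),proj(b,H))
u,v=proj(b,H).astype(int);print(u,v)
A=cv2.resize(a['p'][170:245,215:290],(600,600),interpolation=cv2.INTER_CUBIC)
B=cv2.resize(b['p'][v-50:v+10,u-10:u+10],(200,600),interpolation=cv2.INTER_CUBIC)
save('crop5',cv2.convertScaleAbs(np.hstack([A,B]),alpha=1.3))
```

```text
[253.01638178 198.91088918] [257.92134532 248.60503407]
257 248
```

View pics/crop5.png

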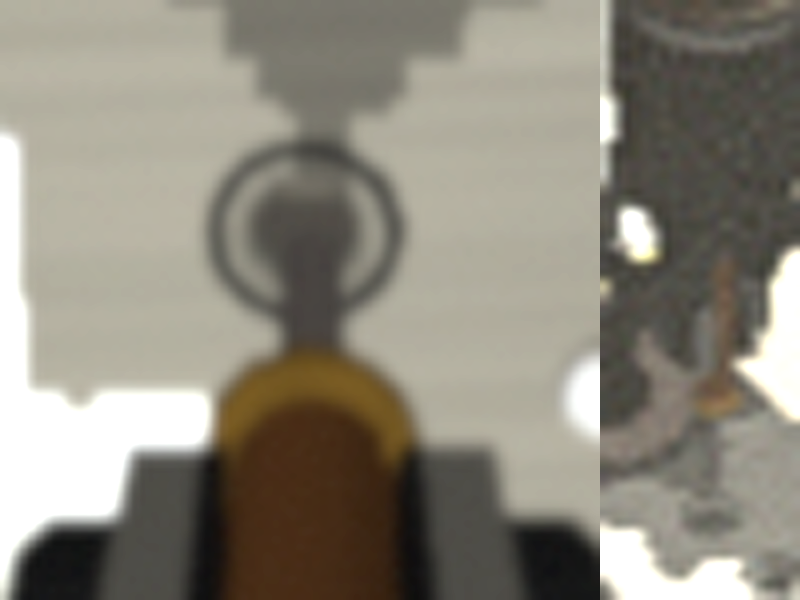

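The ring of the round opening is centred at (253.4,198.8). The pin axis is at u≈254.0, so it is about 0.5 mm off sideways. I'll check the fore-aft offset from the pin's visible end.

Run:
```python
from h import *
a=np.load('pics/w5.npz')
def proj(m,X):
    E=np.linalg.inv(m['extrinsics']);q=E[:3,:3]@X+E[:3,3];x,y=q[0]/q[2],q[1]/q[2];k=1+m['k1']*(x*x+y*y);return np.array([m['fx']*x*k+m['cx'],m['fy']*y*k+m['cy']])
for y in(-.3122,-.3105,-.309):
    print(y,proj(a,np.array([.398,y,.0727])).round(1),'front edge',proj(a,np.array([.398,y+.003,.0727])).round(1),'collar',proj(a,np.array([.398,y+.009,.0727+.049])).round(1))
g=a['p'].astype(int).sum(2)
print('col254',g[184:218,254]);print('col253',g[184:218,253]);print('d',(a['d'][184:218,254]*1000).astype(int))
for v in (206,209,212): print(v,g[v,245:264])
```

```text
-0.3122 [254.6 204.1] front edge [254.6 200.6] collar [254.8 217.5]
-0.3105 [254.6 202.1] front edge [254.6 198.6] collar [254.8 215. ]
-0.309 [254.6 200.3] front edge [254.6 196.8] collar [254.8 212.8]
col254 [271 270 255 212 162 174 211 235 244 244 224 192 177 174 170 163 161 158
 159 156 158 158 159 159 157 158 159 156 153 149 156 171 184 182]
col253 [273 273 257 213 165 179 217 236 247 247 224 193 180 175 170 162 159 159
 158 158 156 157 158 157 159 158 159 157 152 150 155 167 179 182]
d [233 233 234 233 232 232 233 234 236 250 251 250 251 251 251 222 220 217
 215 214 211 208 206 204 202 201 200 196 195 193 177 175 176 176]
206 [217 240 274 290 268 215 170 156 158 159 157 163 200 238 223 204 229 283
 342]
209 [369 343 311 267 216 172 156 155 158 158 157 162 199 265 323 361 379 387
 392]
212 [395 396 391 378 326 232 163 149 152 153 152 164 227 308 368 391 394 393
 394]
```

>>> send_rows([
  [-0.08,-0.04,0],
  [-0.08,-0.04,0],
  [0,0,0],
  [0,0,0.3],
  [0,0,0.4],
  [0,0,0.5],
  [0,0,0.5],
  [0,0,0.4],
  [0,0,0],
  [0,0,0],
], jaw=[0,0,0,0,0,0,0,0,0,0], yaw=[0,0,0,0,0,0,0,0,0,0])

```text
time_s: 18.45
position: [0.3976, -0.3117, 0.1211]
orientation: [[-0.002, 1.0, -0.0], [1.0, 0.002, 0.0], [0.0, -0.0, -1.0]]
force: [-0.1, -0.4, 0.7]
width: 0.14
grip_force: 44.1
```

Run:
```python
from h import *
shift(.3967,-.3122,.1078,0)
p,d,m=snap('wrist');save('w6',p)
a=np.array(d);print((d[184:214,254]*1000).astype(int));shift(.3967,-.3122,.1078,0)
g=p.astype(int).sum(2);print(g[200,235:272]);print(g[180:214,254])
```

```text
t 18.45 pos [ 0.3976 -0.3117  0.1211] ydir 0.11 q1,6 [-0.866 -0.868] shift cm [-0.05 -0.09  1.33] turn 0.002 F [-0.14 -0.41  0.7 ] w 0.14 g 44.1
[211 211 211 212 212 211 213 213 213 213 213 215 216 231 230 223 219 217
 216 213 210 210 207 206 203 201 199 197 196 193]
t 18.5 pos [ 0.3977 -0.3118  0.1214] ydir 0.11 q1,6 [-0.866 -0.868] shift cm [-0.04 -0.1   1.36] turn 0.002 F [-0.28 -0.09 -0.55] w 0.136 g 44.1
[411 410 411 404 373 296 220 236 305 331 310 264 216 190 181 182 176 169
 162 161 162 161 170 189 228 281 325 319 256 207 261 341 389 403 404 405
 405]
[277 279 277 271 266 266 266 270 271 270 254 217 168 157 197 226 218 194
 179 170 161 161 161 161 159 158 159 159 160 161 159 159 152 152]
```

>>> send_rows([
  [0,-0.03,0.1],
  [0,0,0.2],
  [0,0,0.2],
  [0,0,0.2],
  [0,0,0.1],
  [0,0,0.1],
  [0,0,0.1],
  [0,0,0],
  [0,0,0],
  [0,0,0],
], jaw=[0,0,0,0,0,0,0,0,0,0], yaw=[0,0,0,0,0,0,0,0,0,0])

```text
time_s: 19.5
position: [0.3974, -0.3118, 0.1115]
orientation: [[-0.002, 1.0, 0.0], [1.0, 0.002, -0.0], [-0.0, 0.0, -1.0]]
force: [-1.0, 0.4, 3.0]
width: 0.135
grip_force: 44.3
```

>>> send_rows([
  [0,0,0.05],
  [0,0,0.05],
  [0,0,0.05],
  [0,0,0.05],
  [0,0,0.05],
  [0,0,0.05],
  [0,0,0.05],
  [0,0,0],
  [0,0,0],
  [0,0,0],
], jaw=[0,0,0,0,0,0,0,0,0,0], yaw=[0,0,0,0,0,0,0,0,0,0])

```text
time_s: 20.5
position: [0.3974, -0.3118, 0.108]
orientation: [[-0.002, 1.0, 0.0], [1.0, 0.002, -0.0], [-0.0, 0.0, -1.0]]
force: [-0.7, 0.1, 3.7]
width: 0.14
grip_force: 44.5
```

Run:
```python
from h import *
shift(.3967,-.3122,.1077,0)
```

```text
t 20.5 pos [ 0.3974 -0.3118  0.108 ] ydir 0.12 q1,6 [-0.866 -0.868] shift cm [-0.04 -0.07  0.03] turn 0.002 F [-0.72  0.13  3.72] w 0.14 g 44.5
```

>>> send_rows([
  [0,0,0.02],
  [0,0,0.02],
  [0,0,0.02],
  [0,0,0.02],
  [0,0,0],
  [0,0,0],
  [0,0,0],
  [0,0,0],
  [0,0,0],
  [0,0,0],
], jaw=[0,0,0,0,0,0,0,0,0,0], yaw=[0,0,0,0,0,0,0,0,0,0])

```text
time_s: 21.5
position: [0.3975, -0.312, 0.1077]
orientation: [[-0.002, 1.0, 0.0], [1.0, 0.002, -0.0], [-0.0, 0.0, -1.0]]
force: [-1.9, 0.6, 7.5]
width: 0.14
grip_force: 44.8
```

>>> send_rows([
  [0,0,0.01],
  [0,0,0],
  [0,0,0],
  [0,0,0],
  [0,0,0],
  [0,0,0],
  [0,0,0],
  [0,0,0],
  [0,0,0],
  [0,0,0],
], jaw=[0,0,0,0,0,0,0,0,0,0], yaw=[0,0,0,0,0,0,0,0,0,0])

```text
time_s: 22.5
position: [0.3975, -0.312, 0.1077]
orientation: [[-0.002, 1.0, 0.0], [1.0, 0.002, -0.0], [-0.0, 0.0, -1.0]]
force: [-0.9, 0.8, 5.9]
width: 0.137
grip_force: 44.8
```

Run:
```python
from h import *
f=[]
for _ in range(4):
    p,d,m=snap('wrist');s=r.sense();f.append(s['force'].round(2))
save('w7',p[60:270,150:360]);print(f,s['position'],s['width'],s['grip_force'],s['time_s'])
```

```text
[array([-1.4 ,  2.28,  6.74]), array([-1.22,  0.97,  6.92]), array([-0.83,  1.54,  6.52]), array([-0.68,  1.3 ,  7.51])] [ 0.39752455 -0.31201368  0.10767906] 0.13967842172555328 44.79314088821411 22.7
```

View pics/w7.png

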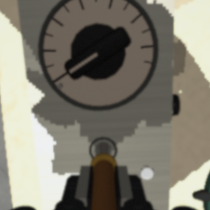

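The pin is in the round opening (crop 103,148) and the pointer is on its zero pin. The push holds steady at about 6.9 N, above the 4.5 N needed for full travel, and the position has stopped changing, so the button is bottomed.

```bash
python3 -c "
from rig import close_job
print(close_job())"
```

```text
the job is handed in; nothing more can be done
None
```

The job is handed in: the knob is back at its zero stop, and the gripped stylus is holding the reset button fully down through the round opening at about 7 N; the arm touched nothing else.

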